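# Make up two tooling kits at a jeweller's bench

## Task

Make up two kits of tooling in the white trays: in the two-bay tray put the large ring die in the wide bay and the tapered plug in the narrow bay; in the three-bay tray put the brass doming block in the middle bay, with the mushroom stake in one end bay and the small ring die in the other, either way round. Everything must stand upright or lie flat on the floor of its own bay, let go. Leave the middle-sized ring die standing where it is.

Things in the scene. Friction and masses are not known exactly. Their poses are not given: they have to be found in the camera images.
- die_large: Large plain steel ring die lying flat: outside diameter 62 mm, hole 34 mm, height 26 mm, about 0.4 kg. The largest of three similar rings. Its origin is the centre of its underside, z up; it stands upright on the bench at the start.
- die_middle: Middle-sized plain steel ring die lying flat: outside diameter 48 mm, hole 26 mm, height 26 mm, about 0.25 kg. It belongs to neither kit. Its origin is the centre of its underside, z up; it stands upright on the bench at the start.
- die_small: Small plain steel ring die lying flat: outside diameter 36 mm, hole 18 mm, height 26 mm, about 0.15 kg. The smallest of the three rings. Its origin is the centre of its underside, z up; it stands upright on the bench at the start.
- plug: Tapered steel plug, 76 mm tall, standing on a round foot 36 mm in diameter and 8 mm high; above it a taper from 30 mm to 20 mm diameter (heights 8 to 44 mm), then a straight shank 18 mm in diameter up to the top (heights 44 to 76 mm). About 0.27 kg. Its origin is the centre of its underside, z up; it stands upright on the bench at the start.
- block: Brass doming block, square, 44 x 44 mm and 34 mm high, with a round hollow marked on its top; about 0.55 kg. Its x and y axes are square to its sides. Its origin is the centre of its underside, z up; it stands upright on the bench at the start.
- stake: Mushroom-shaped steel doming stake, 66 mm tall: round foot 40 mm in diameter and 12 mm high, stem 16 mm in diameter, then an overhanging head 44 mm in diameter, straight-sided between heights 40 and 53 mm and domed above. About 0.38 kg. Its origin is the centre of its underside, z up; it stands upright on the bench at the start.
- tray_two: White shallow tray with two bays, fixed to the bench, 96 mm (its x) by 159 mm (its y). Floor 4 mm thick; walls and divider 3 mm thick, their tops 12 mm above the bench. The wide bay is 90 x 90 mm, its centre at y = +31.5 mm; the narrow bay is 90 mm (x) by 60 mm (y), its centre at y = -46.5 mm. Origin: centre of the tray's underside, on the bench, z up.
- tray_three: White shallow tray with three equal bays in a row, fixed to the bench, 70 mm (its x) by 204 mm (its y). Floor 4 mm thick; walls and dividers 3 mm thick, their tops 12 mm above the bench. Each bay is 64 x 64 mm; their centres are at y = -67, 0 and +67 mm. Origin: centre of the tray's underside, on the bench, z up.
Mind the look-alikes: they are no part of the job. What is shaped like the stake but green is not meant.

How it is judged:
By the outcome, as a careful person would: the job done as asked, in the order asked, and still so for the second after the job is handed in, with the robot touching nothing.
It also fails if it takes over 128 s, if anything falls off the work surface, if the arm or the gripper's body presses on something with over 40 N, if the wrist force passes 120 N, or if a joint passes its speed limit or range.

## Robot

A 6-joint arm with a two-finger parallel gripper is mounted at the origin on the work surface. World frame = base frame: x ahead of the robot, y to its left, z up, the work surface at z = 0. Lengths are in m, angles in rad, forces in N, time in s.
With the tool pointing down it reaches from about 0.3 to 0.775 m from the base axis. Payload 14.6 kg.
Tool frame: the origin (TCP) lies at the very end of the fingers, on their centre line; the grasp point (between the pads) lies 19 mm behind it; z points along the fingers, y is the line along which they close (so a half turn about z gives the same grasp; the last joint's range is limited). The gripper opens to 94 mm and grips with 3 to 60 N. Pads are 16 mm wide; open, the fingers measure 119 mm over their backs; the gripper's body (75 mm by 177 mm) begins 78 mm behind the grasp point.
Start: joints at [-1.317, 0.3, 1.521, -0, 1.321, -0.067], TCP at [0.173, -0.522, 0.184] pointing down, gripper open.
Joint ranges: [-3.03, 3.03], [-0.79, 2.21], [0.23, 2.52], [-1.04, 4.18], [0, 3.07], [-2.55, 2.55]. Speed limits (rad/s): [2.22, 2.22, 2.57, 3.14, 3.14, 3.14].

## Interface

Orientations are given as [roll, pitch, yaw] about the fixed x, y, z axes, in that order (R = Rz(yaw) Ry(pitch) Rx(roll)).
In Python, from station import ctrl gives the robot as it stands.
- The arm moves only by the shell command python3 -m pendant 'ROWS' [OPENING] [FORCE]. ROWS is JSON, a list of rows, each a list of 2 entries, a list of its own where there are three numbers: the shift along the world's x, y, z in cm, then the turn about the world's z in rad. A call has 1 to 20 rows; each row shifts and turns the commanded pose from where the row before left it; what a row does not reach is not made up. A row lasts 1/12 s, in which the tool goes at most 41.7 mm and 7.16 degrees, less where a joint would pass 70% of its speed; a pose out of reach is approached as far as the arm can. A call is refused whole if a number of a shift passes 4.17 or a number of a turn 0.125, either way. A call with a gripper value outside its range is refused whole. OPENING is the opening, from 0 (shut) to 1 (fully open), set as the call begins (- or left out, the last holds). The fingers move at their own pace and stop on an object; FORCE is the grip in N (left out, the last holds). Time passes only in rows, so rows that do not move let the fingers close. It gives the time, the measured TCP pose, the force, the opening and the grip force at its end, in the units of the state.
- ctrl.get_obs(): the state, without advancing time (a new reading comes with each control period).
- ctrl.camera(name): name is "side" or "top"; returns a dict with "color" (400x640x3 uint8, red, green, blue), "intrinsics" (3x3 intrinsics, pixels), "k1" (the pictures are not rectified: a ray, as slopes to the right and down, at radius r is drawn at 1 + k1 r^2 times it, then the intrinsics apply), "camera_from_world" (4x4, takes a point from world to camera coordinates). Camera axes: x right, y down, z forward; pixel columns grow to the right and rows downward; lengths in m; the calibration is good to about 2 mm. A picture is of the moment at which its call begins. There is no depth.
- ctrl.hand_in(): hands the job in; it is judged then, once.
The state is a dict: "time_s": time; "qpos": joint angles; "joint_vel": joint speeds; "tau": joint torques, N m; "ee_pos": TCP position; "eef_rot": TCP orientation; "force": force on the tool from outside, world axes, zero at the start; "moment": the same for the moment, N m; "grip_width": finger opening in m; "grip_force": force on a finger pad.
Only numpy, scipy, OpenCV 4.12 (cv2) and the standard library are available. Lean on these libraries where they do the work, as an engineer would, in place of code of your own. Each camera call takes 0.05 s, during which the arm holds its last target. There are 200 camera calls.

## Working session

There is one attempt and no reset: what is moved stays moved. The work goes in short steps, Python scripts to look and compute and a shell command to move; the robot and the scene stay as the last step left them, time stands still between calls to the robot, and variables do not carry over. Pictures are saved under pics/ and viewed, at most 14 in all, crops included, and the job is handed in when it is done.

```bash
ls; mkdir -p pics; python3 - <<'E'
from station import ctrl
import cv2
for n in("top","side"):
    c=ctrl.camera(n); cv2.imwrite(f"pics/{n}0.png",c["color"][:,:,::-1]); print(c["intrinsics"],c["k1"],c["camera_from_world"])
o=ctrl.get_obs();print(o["time_s"],o["ee_pos"],o["eef_rot"],o["grip_width"])
E
```

```text
pics
[[475.14488286   0.         323.51856312]
 [  0.         475.14488286 199.08918385]
 [  0.           0.           1.        ]] -0.1215642749193161 [[-0.02302138 -0.99972419 -0.00464272 -0.01116925]
 [-0.99507131  0.02336178 -0.09637067  0.56166837]
 [ 0.09645256  0.00240125 -0.99533469  1.03001028]
 [ 0.          0.          0.          1.        ]]
[[374.56376824   0.         322.53921966]
 [  0.         374.56376824 200.31281881]
 [  0.           0.           1.        ]] -0.03337399387369278 [[ 0.91548803 -0.40155694 -0.0251733  -0.49508919]
 [-0.25133479 -0.52190437 -0.81513597  0.14369146]
 [ 0.31418545  0.75257415 -0.57872243  0.59758832]
 [ 0.          0.          0.          1.        ]]
0.1 [ 0.17336068 -0.52166991  0.18393367] [-3.14050355e+00 -6.14738377e-05  3.20815767e-01] 0.09388424744569872
```

View pics/top0.png

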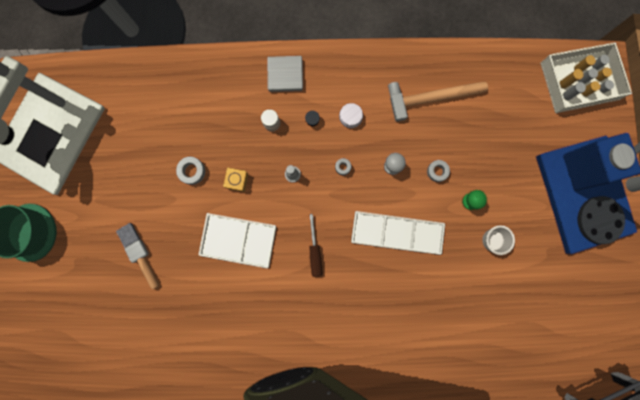

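View pics/side0.png

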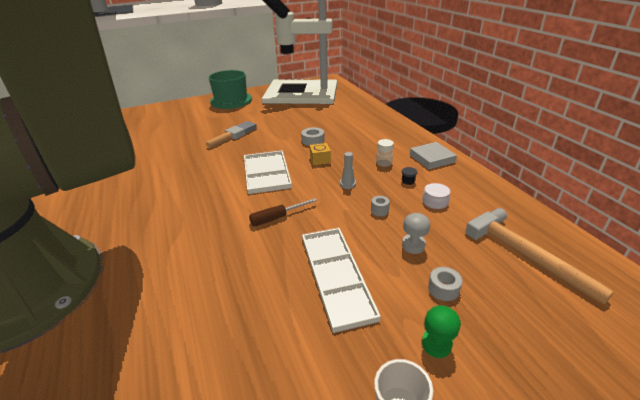

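The two views agree. In the top view, the candidates are:

- **Rings:** (191,170), (344,167) and (439,171). By size these are large, small and middle.
- **Plug:** (292,174). The white and black pots at (270,120) and (312,118) are not it.
- **Block:** brass, at (235,179). The grey square at (285,73) is not it.
- **Stake:** grey, at (396,163). The green one at (476,201) is the decoy.
- **Trays:** two-bay at (238,241) and three-bay at (398,233).

Next I'll take a close crop to check these choices.

```bash
python3 - <<'E'
import cv2,numpy as np
a=cv2.imread("pics/top0.png")
c1=a[140:200,165:315];c2=a[140:200,325:475]
cv2.imwrite("pics/crop1.png",np.vstack([cv2.resize(c,None,fx=5,fy=5,interpolation=cv2.INTER_CUBIC) for c in(c1,c2)]))
s=a[200:275,190:285];t=a[200:275,345:450]
cv2.imwrite("pics/crop2.png",np.hstack([cv2.resize(c,None,fx=4,fy=4,interpolation=cv2.INTER_CUBIC) for c in(s,t)]))
E
```

```text
(no output)
```

View pics/crop1.png

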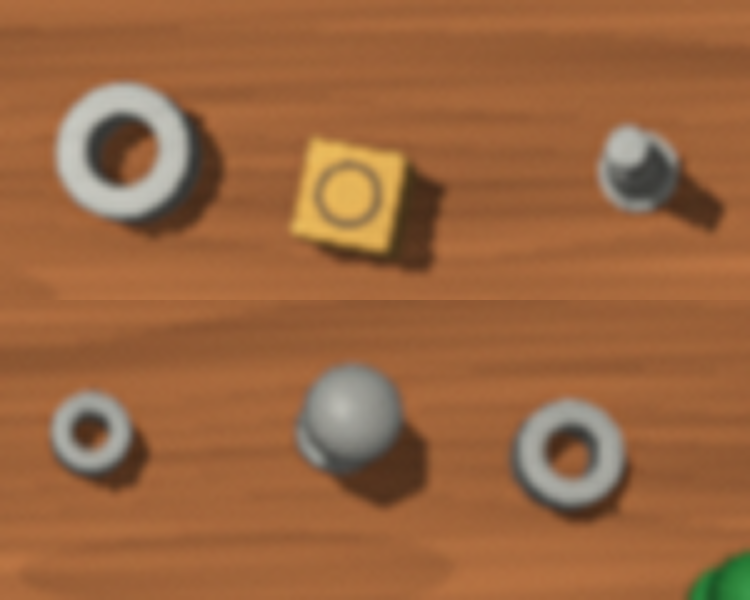

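View pics/crop2.png

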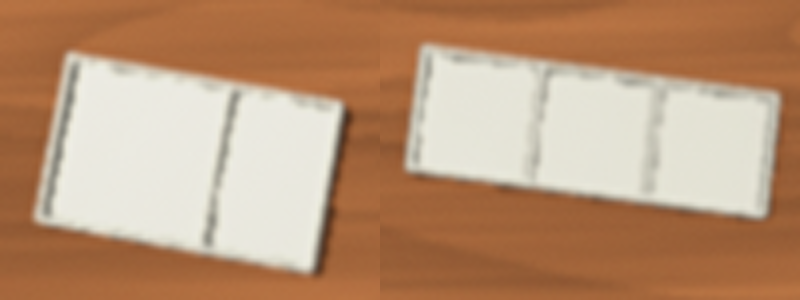

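Both crops confirm the choices. The largest ring is left of the brass block, and the plug is at about (290,169) at its top. In the lower strip the order is small ring, grey stake, middle ring. In the two-bay tray the wide bay is at the image left. Now I'll measure.

```bash
cat > h.py <<'E'
import cv2,numpy as np
from station import ctrl
def grab(n):
    c=ctrl.camera(n); c["hsv"]=cv2.cvtColor(c["color"],cv2.COLOR_RGB2HSV); return c
def D(c): return np.array([c["k1"],0,0,0,0.])
def ray(c,uv,z):
    p=cv2.undistortPoints(np.float64(uv).reshape(-1,1,2),c["intrinsics"],D(c)).reshape(-1,2)
    T=c["camera_from_world"];R=T[:3,:3];o=-R.T@T[:3,3]
    d=np.c_[p,np.ones(len(p))]@R
    return o+d*((z-o[2])/d[:,2])[:,None]
def proj(c,P):
    T=c["camera_from_world"]
    return cv2.projectPoints(np.float64(P).reshape(-1,1,3),cv2.Rodrigues(T[:3,:3])[0],T[:3,3],c["intrinsics"],D(c))[0].reshape(-1,2)
def contour(c,lo,hi,box):
    x0,y0,x1,y1=box; k=4
    sub=cv2.resize(c["color"][y0:y1,x0:x1],None,fx=k,fy=k,interpolation=cv2.INTER_CUBIC)
    m=cv2.inRange(cv2.cvtColor(sub,cv2.COLOR_RGB2HSV),np.array(lo),np.array(hi))
    cs,_=cv2.findContours(m,cv2.RETR_EXTERNAL,cv2.CHAIN_APPROX_NONE)
    q=max(cs,key=cv2.contourArea).reshape(-1,2)
    return (q+.5)/k-.5+[x0,y0]
def rect(P):
    (cx,cy),(w,h),a=cv2.minAreaRect(np.float32(P[:,:2]*1000)); return np.round([cx,cy,w,h,a],1)
def circ(P):
    (cx,cy),(w,h),a=cv2.fitEllipse(cv2.convexHull(np.float32(P[:,:2]*1000))); return np.round([cx,cy,w,h],1)
G=((0,0,140),(180,60,255))
E
python3 - <<'E'
from h import *
c=grab("top");s=grab("side")
for n,b in dict(large=(170,150,215,190),small=(330,152,358,180),middle=(424,155,455,187)).items():
    r=circ(ray(c,contour(c,*G,b),.026));print(n,r,proj(s,[r[0]/1e3,r[1]/1e3,.026]).round(1))
r=circ(ray(c,contour(c,(0,0,80),(180,70,255),(380,148,408,173)),.048));print("stake",r,proj(s,[r[0]/1e3,r[1]/1e3,.05]).round(1))
for v in(150,165,180):
    r=circ(ray(c,contour(c,(0,0,v),(180,70,255),(283,162,302,176)),.076));print("plug",v,r,proj(s,[r[0]/1e3,r[1]/1e3,.076]).round(1))
print("plugfoot guess",ray(c,[[292,173.8]],.008))
r=rect(ray(c,contour(c,(15,80,185),(35,255,255),(215,160,255,195)),.034));print("block",r,proj(s,[r[0]/1e3,r[1]/1e3,.034]).round(1))
for n,b in dict(two=(190,205,285,275),three=(345,205,450,260)).items():
    q=contour(c,(0,0,150),(180,60,255),b);print(n,rect(ray(c,q,.012)))
E
```

```text
large [635.9 279.6  59.8  61. ] [[312.8 131.3]]
small [636.1 -68.9  33.   34.2] [[381.1 199.6]]
middle [ 622.  -285.8   45.1   46.1] [[447.3 276.7]]
stake [ 635.5 -181.8   41.7   49.8] [[416.3 222.9]]
plug 150 [604.   37.1  35.   58.6] [[342.5 156.9]]
plug 165 [623.9  46.9  14.9  15.7] [[348.9 152.8]]
plug 180 [623.4  47.5   9.7  10.9] [[348.6 152.8]]
plugfoot guess [[0.6226997  0.04632293 0.008     ]]
block [612.  174.6  43.9  44.4  77.6] [[320.1 146.8]]
two [474.3 173.5 161.3  97.5  78.7]
three [ 483.1 -189.9  206.3   71.7   80.9]
```

```bash
python3 -m pendant '[[[1,1.7,0],0.09],[[2,3.5,0],0.09],[[2,3.5,0],0.087],[[2,3.5,0],0],[[2,3.5,0],0],[[2,3.5,0],0],[[2,3.5,0],0],[[2,3.5,0],0],[[2,3.5,0],0],[[2,3.5,0],0],[[2,3.5,0],0],[[2,3.5,0],0],[[2,3.5,0],0],[[2,3.5,0],0],[[2,3.5,0],0],[[2,3.5,0],0],[[2,3.5,0],0],[[2,3.5,0],0],[[2,3.5,0],0],[[2,3.5,0],0]]' 1 30
python3 - <<'E'
from h import *
c=ctrl.camera("top")
print(ray(c,[[394.9,162.2]],.048),ray(c,[[290.2,169.2]],.076))
E
```

```text
time_s: 1.87
ee_pos: [0.5639, 0.1621, 0.1842]
eef_rot: [-3.142, 0.0, 0.588]
force: [0.3, -0.7, 0.2]
grip_width: 0.0942
grip_force: 0.0
[[ 0.63717895 -0.1833906   0.048     ]] [[0.62235849 0.04537974 0.076     ]]
```

```bash
python3 -m pendant '[[[1.8,2.94,-1],0],[[1.8,2.94,-1],0],[[1.8,2.94,-1],0],[[1.8,2.94,-1],0],[[0,0,-3],0],[[0,0,-3],0],[[0,0,-3],0],[[0,0,-2.5],0],[[0,0,-1.6],0],[[0,0,-0.7],0],[[0,0,0],0]]' 1 30 && python3 -m pendant '[[[0,0,0],0],[[0,0,0],0],[[0,0,0],0],[[0,0,0],0],[[0,0,0],0],[[0,0,0],0],[[0,0,0],0],[[0,0,0],0]]' 0 30
```

```text
time_s: 2.83
ee_pos: [0.6346, 0.2773, 0.0046]
eef_rot: [-3.141, 0.003, 0.588]
force: [-0.2, -0.2, 0.1]
grip_width: 0.0941
grip_force: 0.0
time_s: 3.5
ee_pos: [0.6354, 0.2777, 0.0065]
eef_rot: [3.142, -0.0, 0.588]
force: [-0.1, 0.6, 0.1]
grip_width: 0.0441
grip_force: 0.0
```

```bash
python3 - <<'E'
from h import *
a=ctrl.camera("top")["color"][130:210,140:250];b=ctrl.camera("side")["color"][90:170,265:375]
cv2.imwrite("pics/g1.png",np.vstack([cv2.resize(i,None,fx=3.7,fy=3.7,interpolation=2) for i in(a,b)])[:,:,::-1])
o=ctrl.get_obs();print(o["grip_width"],o["grip_force"])
E
```

```text
0.036108665991052794 0.0
```

View pics/g1.png

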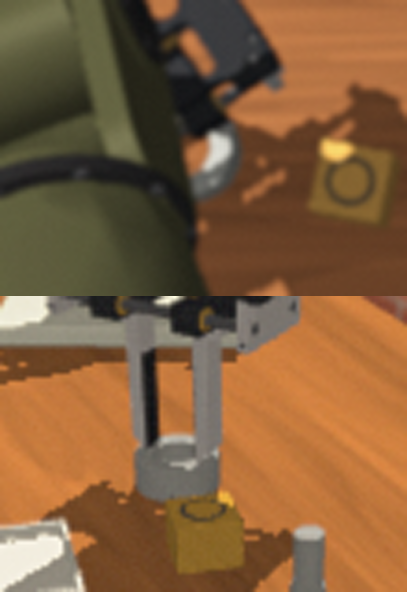

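```bash
python3 - <<'E'
from h import *
s=ctrl.camera("side");o=ctrl.get_obs();t=o["ee_pos"];y=o["eef_rot"][2]
d=np.array([-np.sin(y),np.cos(y),0]);P=[t,t+d*.018,t-d*.018,t+d*.018+[0,0,.05],t-d*.018+[0,0,.05],[.636,.2796,.026],[.636,.2796,0]]
p=proj(s,P);print(o["grip_width"],o["grip_force"],t,(p-[265,90])*5.5)
x0=s["color"][90:170,265:375]
im=cv2.resize(x0,None,fx=5.5,fy=5.5,interpolation=2)[:,:,::-1].copy()
for i,q in enumerate((p-[265,90])*5.5): cv2.circle(im,tuple(int(v) for v in q),3,[(0,0,255),(0,255,0),(255,0,0)][i%3],-1);cv2.putText(im,str(i),tuple(int(v) for v in q),0,.6,(0,255,255))
cv2.imwrite("pics/g2.png",im)
E
```

```text
0.03213921565956993 0.0 [0.63540885 0.2776469  0.00642737] [[265.07007311 265.58652054]
 [234.62982378 257.5475633 ]
 [296.01358631 273.76363969]
 [229.63148899 162.07934544]
 [292.73081839 177.13686196]
 [263.05585452 226.85107436]
 [265.1754113  275.70241216]]
```

View pics/g2.png

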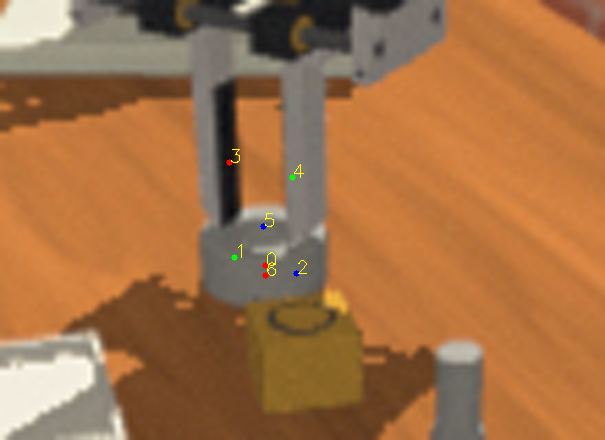

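The side view shows finger tips ending at the ring's top face, around crop (225,222) and (305,238). The reported TCP height is only 6 mm, so the real tips look about 20 mm higher than reported. I'll lift and measure this.

```bash
python3 -m pendant '[[[0,0,2],0],[[0,0,2],0],[[0,0,1],0],[[0,0,0],0],[[0,0,0],0],[[0,0,0],0]]' 0.7 30; python3 - <<'E'
from h import *
s=ctrl.camera("side");o=ctrl.get_obs();t=o["ee_pos"];y=o["eef_rot"][2];w=o["grip_width"]/2
d=np.array([-np.sin(y),np.cos(y),0]);P=[]
for z in (0,.01,.02,.03): P+=[t+d*w+[0,0,z],t-d*w+[0,0,z]]
x0,y0=265,70
im=cv2.resize(s["color"][y0:y0+90,x0:x0+110],None,fx=6.5,fy=6.5,interpolation=2)[:,:,::-1].copy()
for i,q in enumerate((proj(s,P)-[x0,y0]+.5)*6.5): cv2.circle(im,tuple(int(v) for v in q),2,[(0,0,255),(0,255,0),(255,0,0),(0,255,255)][i//2],-1)
cv2.imwrite("pics/g3.png",im);print(t,w)
E
```

```text
time_s: 4.15
ee_pos: [0.6349, 0.2775, 0.0551]
eef_rot: [-3.141, 0.002, 0.588]
force: [0.0, -0.3, 0.8]
grip_width: 0.0652
grip_force: 0.0
[0.63482464 0.2774358  0.05492762] 0.03265547161852722
```

View pics/g3.png

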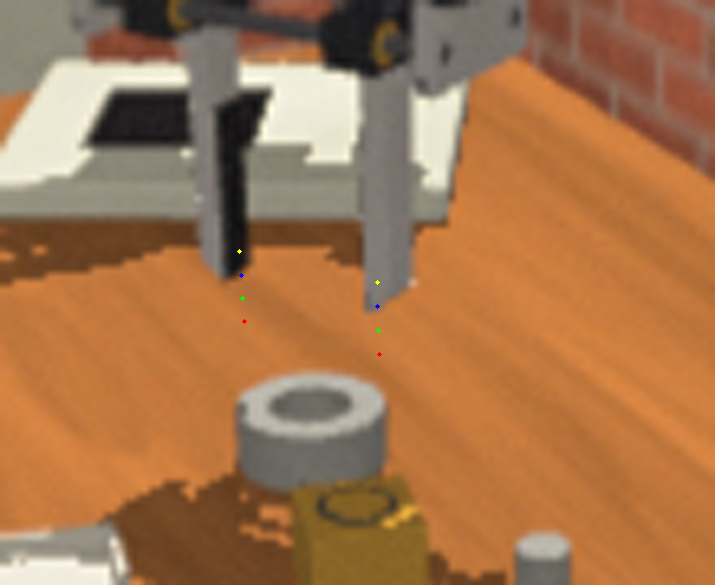

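Dots are drawn at 0/10/20/30 mm above the reported TCP. The real tips coincide with the +20 mm dots, near (240,275) and (377,308). So the true tip height is about the reported z plus 20 mm, and I'll allow for that from here on.

```bash
python3 -m pendant '[[[0.1,0.2,0],0],[[0,0,0],0],[[0,0,0],0],[[0,0,-2],0],[[0,0,-2],0],[[0,0,-1.5],0],[[0,0,-1],0],[[0,0,-0.5],0],[[0,0,0],0],[[0,0,0],0]]' 1 30 && python3 -m pendant '[[[0,0,0],0],[[0,0,0],0],[[0,0,0],0],[[0,0,0],0],[[0,0,0],0],[[0,0,0],0],[[0,0,0],0],[[0,0,0],0]]' 0 30
```

```text
time_s: 5.03
ee_pos: [0.6367, 0.2798, -0.013]
eef_rot: [3.141, -0.001, 0.588]
force: [1.1, 0.0, 0.3]
grip_width: 0.0941
grip_force: 0.0
time_s: 5.7
ee_pos: [0.6365, 0.2797, -0.0133]
eef_rot: [-3.142, -0.0, 0.588]
force: [-1.1, -0.2, 2.4]
grip_width: 0.0604
grip_force: 29.9
```

```bash
python3 -m pendant '[[[0,0,1],0],[[0,0,2],0],[[0,0,2],0],[[0,0,2],0],[[0,0,1],0],[[-1.6,-0.77,0],0],[[-2.6,-1.26,0],0],[[-2.6,-1.26,0],0],[[-2.6,-1.26,0],0],[[-2.6,-1.26,0],0],[[-2.6,-1.26,0],0],[[-1,-0.46,0],0],[[0,0,0],0],[[0,0,0],0]]'
```

```text
time_s: 6.87
ee_pos: [0.4807, 0.2044, 0.0669]
eef_rot: [3.141, -0.001, 0.588]
force: [-1.1, -0.1, -4.1]
grip_width: 0.0604
grip_force: 30.0
```

```bash
python3 -m pendant '[[[0,0,-2],0],[[0,0,-2],0],[[0,0,-1.5],0],[[0,0,-1],0],[[0,0,-0.5],0],[[0,0,-0.3],0],[[0,0,-0.2],0],[[0,0,0],0],[[0,0,0],0],[[0,0,0],0]]'
```

```text
time_s: 7.7
ee_pos: [0.4808, 0.2045, -0.0079]
eef_rot: [3.141, -0.001, 0.588]
force: [1.1, -0.5, -3.4]
grip_width: 0.0603
grip_force: 30.0
```

```bash
python3 -m pendant '[[[0,0,-0.1],0],[[0,0,0],0],[[0,0,0],0],[[0,0,0],0]]' 0.76 && python3 -m pendant '[[[0,0,0.5],0],[[0,0,2],0],[[0,0,3],0],[[0,0,3],0],[[0,0,2.5],0],[[2.03,-2.26,0],0],[[2.03,-2.26,0],0],[[2.03,-2.26,0],0],[[2.03,-2.26,0],0],[[2.03,-2.26,0],0],[[2.03,-2.26,0],0],[[2.03,-2.26,0],0],[[0,0,0],0],[[0,0,0],0]]' && python3 - <<'E'
from h import *
c=ctrl.camera("top");s=ctrl.camera("side")
a=c["color"][190:285,180:300];b=s["color"][110:205,235:355]
cv2.imwrite("pics/p1.png",np.hstack([cv2.resize(i,None,fx=3.3,fy=3.3,interpolation=2) for i in(a,b)])[:,:,::-1])
E
```

```text
time_s: 8.03
ee_pos: [0.4807, 0.2044, -0.0092]
eef_rot: [3.141, -0.001, 0.588]
force: [-0.1, -0.5, -0.5]
grip_width: 0.0717
grip_force: 0.0
time_s: 9.2
ee_pos: [0.6228, 0.0451, 0.1003]
eef_rot: [-3.141, 0.0, 0.586]
force: [0.6, 0.4, -0.3]
grip_width: 0.0717
grip_force: 0.0
```

View pics/p1.png

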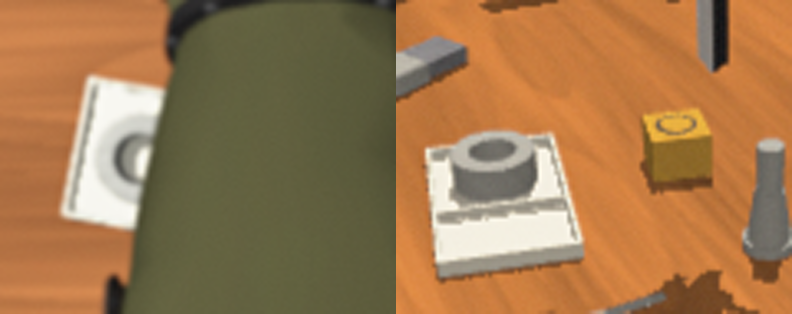

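The large ring lies flat in the wide bay, at crop left (125,155) and right (493,165). Next is the plug.

```bash
python3 -m pendant '[[[0,0.1,-2],0],[[0,0,-2],0],[[0,0,-2],0],[[0,0,-1.3],0],[[0,0,-0.6],0],[[0,0,0],0],[[0,0,0],0]]' && python3 -m pendant '[[[0,0,0],0],[[0,0,0],0],[[0,0,0],0],[[0,0,0],0],[[0,0,0],0],[[0,0,0],0],[[0,0,0],0],[[0,0,0],0],[[0,0,0],0],[[0,0,0],0],[[0,0,0],0],[[0,0,0],0]]' 0 30
```

```text
time_s: 9.88
ee_pos: [0.6228, 0.0475, 0.0223]
eef_rot: [3.141, -0.001, 0.588]
force: [1.0, -0.7, 0.0]
grip_width: 0.0715
grip_force: 0.0
time_s: 10.88
ee_pos: [0.6225, 0.0471, 0.0214]
eef_rot: [-3.142, 0.0, 0.588]
force: [-0.8, -0.5, -1.3]
grip_width: 0.0179
grip_force: 29.5
```

```bash
python3 -m pendant '[[[0,0,1],0],[[0,0,2],0],[[0,0,2],0],[[0,0,2],0],[[-1.2,0.62,0],0],[[-2.2,1.13,0],0],[[-2.2,1.13,0],0],[[-2.2,1.13,0],0],[[-2.2,1.13,0],0],[[-2.2,1.13,0],0],[[-2.2,1.13,0],0],[[-1.3,0.68,0],0],[[0,0,0],0],[[0,0,0],0]]' && python3 -m pendant '[[[0,0,-2],0],[[0,0,-2],0],[[0,0,-1],0],[[0,0,-0.8],0],[[0,0,-0.5],0],[[0,0,-0.2],0],[[0,0,0],0],[[0,0,0],0],[[0,0,0],0]]'
```

```text
time_s: 12.05
ee_pos: [0.4656, 0.1282, 0.0922]
eef_rot: [3.141, -0.001, 0.589]
force: [0.0, 1.2, -1.5]
grip_width: 0.0176
grip_force: 29.5
time_s: 12.8
ee_pos: [0.466, 0.128, 0.0271]
eef_rot: [3.141, -0.001, 0.588]
force: [-0.4, -0.4, -2.1]
grip_width: 0.0179
grip_force: 29.5
```

```bash
python3 -m pendant '[[[0,0,-0.15],0],[[0,0,0],0],[[0,0,0],0],[[0,0,0],0],[[0,0,0],0],[[0,0,0],0]]' 0.6 && python3 -m pendant '[[[0,0,1],0],[[0,0,2],0],[[0,0,2.5],0],[[0,0,2.5],0],[[2.09,0.67,0],0.11],[[2.09,0.67,0],0.11],[[2.09,0.67,0],0.11],[[2.09,0.67,0],0.11],[[2.09,0.67,0],0.11],[[2.09,0.67,0],0.11],[[2.06,0.64,0],0.106],[[0,0,0],0],[[0,0,0],0]]' 0.8 && python3 - <<'E'
from h import *
c=ctrl.camera("top");s=ctrl.camera("side")
a=c["color"][190:285,180:300];b=s["color"][110:205,235:355]
cv2.imwrite("pics/p2.png",np.hstack([cv2.resize(i,None,fx=3.3,fy=3.3,interpolation=2) for i in(a,b)])[:,:,::-1])
E
```

```text
time_s: 13.3
ee_pos: [0.4655, 0.128, 0.025]
eef_rot: [3.142, -0.0, 0.588]
force: [0.4, 0.6, -0.6]
grip_width: 0.0538
grip_force: 0.0
time_s: 14.38
ee_pos: [0.6115, 0.1746, 0.105]
eef_rot: [-3.141, 0.0, 1.352]
force: [-0.9, 0.1, -1.1]
grip_width: 0.0751
grip_force: 0.0
```

View pics/p2.png

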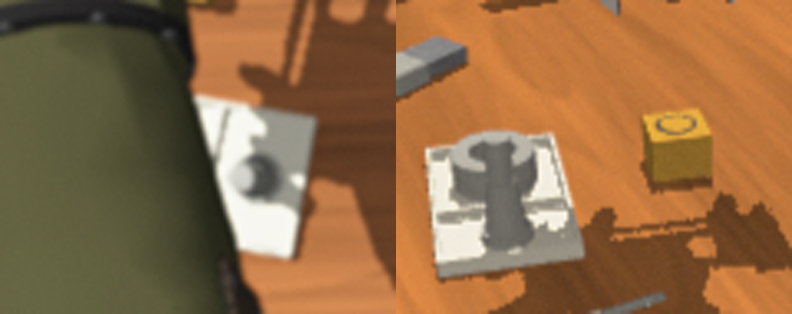

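The plug stands upright in the narrow bay, at crop left (255,178) and right (510,240). Next is the block.

```bash
python3 -m pendant '[[[0,0,-2],0],[[0,0,-3],0],[[0,0,-3],0],[[0,0,-2],0],[[0,0,-1],0],[[0,0,-0.4],0],[[0,0,0],0],[[0,0,0],0]]' && python3 -m pendant '[[[0,0,0],0],[[0,0,0],0],[[0,0,0],0],[[0,0,0],0],[[0,0,0],0],[[0,0,0],0],[[0,0,0],0],[[0,0,0],0]]' 0 35
```

```text
time_s: 15.15
ee_pos: [0.6121, 0.1747, -0.0075]
eef_rot: [3.14, -0.001, 1.353]
force: [-0.5, 0.3, -0.2]
grip_width: 0.0752
grip_force: 0.0
time_s: 15.82
ee_pos: [0.6116, 0.1746, -0.0088]
eef_rot: [3.141, -0.0, 1.354]
force: [-1.6, 0.2, 3.3]
grip_width: 0.0438
grip_force: 35.0
```

```bash
python3 -m pendant '[[[0,0,1],0],[[0,0,2.5],0],[[0,0,3],0],[[0,0,2],0],[[-0.5,-1.3,0],0.029],[[-0.91,-2.6,0],0.029],[[-0.91,-2.6,0],0],[[-0.91,-2.6,0],0],[[-0.91,-2.6,0],0],[[-0.91,-2.6,0],0],[[-0.91,-2.6,0],0],[[-0.91,-2.6,0],0],[[-0.91,-2.6,0],0],[[-0.91,-2.6,0],0],[[-0.91,-2.6,0],0],[[-0.91,-2.6,0],0],[[-0.91,-2.6,0],0],[[-0.91,-2.6,0],0],[[-0.52,-1.35,0],0],[[0,0,0],0]]' && python3 -m pendant '[[[0,0,0],0],[[0,0,0],0]]'
```

```text
time_s: 17.48
ee_pos: [0.4819, -0.1922, 0.0761]
eef_rot: [-3.141, 0.0, 1.409]
force: [0.0, -1.0, -4.2]
grip_width: 0.0436
grip_force: 35.0
time_s: 17.65
ee_pos: [0.4831, -0.1894, 0.076]
eef_rot: [-3.141, -0.0, 1.412]
force: [-0.2, -0.9, -5.0]
grip_width: 0.0437
grip_force: 35.0
```

Down 8 cm, to a reported z of about -0.004, then release.

```bash
python3 -m pendant '[[[0,0,-2],0],[[0,0,-2.5],0],[[0,0,-1.8],0],[[0,0,-1],0],[[0,0,-0.4],0],[[0,0,-0.2],0],[[0,0,-0.1],0],[[0,0,0],0],[[0,0,0],0]]' && python3 -m pendant '[[[0,0,-0.1],0],[[0,0,0],0],[[0,0,0],0],[[0,0,0],0],[[0,0,0],0]]' 0.75
```

```text
time_s: 18.4
ee_pos: [0.4835, -0.1901, -0.0032]
eef_rot: [3.14, 0.0, 1.412]
force: [0.8, -1.2, -4.3]
grip_width: 0.0436
grip_force: 35.0
time_s: 18.82
ee_pos: [0.4832, -0.19, -0.0048]
eef_rot: [3.141, 0.0, 1.412]
force: [-0.6, -0.0, 0.4]
grip_width: 0.07
grip_force: 0.0
```

```bash
python3 -m pendant '[[[0,0,1],0],[[0,0,2.5],0],[[0,0,3],0],[[0,0,2.5],0],[[1.5,0.07,0],0],[[2.3,0.1,0],0],[[2.3,0.1,0],0],[[2.3,0.1,0],0],[[2.3,0.1,0],0],[[2.3,0.12,0],0],[[2.3,0.12,0],0],[[0,0,0],0],[[0,0,0],0]]' 0.8 && python3 -m pendant '[[[0,0,-2],0],[[0,0,-2.5],0],[[0,0,-2],0],[[0,0,-1],0],[[0,0,-0.3],0],[[0,0,0],0],[[0,0,0],0]]' && python3 -m pendant '[[[0,0,0],0],[[0,0,0],0],[[0,0,0],0],[[0,0,0],0],[[0,0,0],0],[[0,0,0],0],[[0,0,0],0],[[0,0,0],0]]' 0 30
```

```text
time_s: 19.9
ee_pos: [0.6363, -0.1826, 0.085]
eef_rot: [-3.141, 0.0, 1.412]
force: [0.4, -0.7, 0.2]
grip_width: 0.0753
grip_force: 0.0
time_s: 20.48
ee_pos: [0.6365, -0.1831, 0.0084]
eef_rot: [3.14, 0.0, 1.412]
force: [0.3, 0.6, 0.0]
grip_width: 0.075
grip_force: 0.0
time_s: 21.15
ee_pos: [0.6362, -0.1829, 0.0072]
eef_rot: [3.141, 0.0, 1.412]
force: [0.1, 0.2, 2.1]
grip_width: 0.043
grip_force: 30.0
```

```bash
python3 -m pendant '[[[0,0,1],0],[[0,0,2],0],[[0,0,2.5],0],[[0,0,1.5],0],[[-1.2,-0.5,0],0],[[-2.3,-1.03,0],0],[[-2.3,-1.03,0],0],[[-2.3,-1.03,0],0],[[-2.3,-1.03,0],0],[[-2.3,-1.03,0],0],[[-2.3,-1.03,0],0],[[-1.4,-0.62,0],0],[[0,0,0],0],[[0,0,0],0],[[0,0,0],0]]' && python3 -m pendant '[[[0,0,-2],0],[[0,0,-2],0],[[0,0,-1.2],0],[[0,0,-0.7],0],[[0,0,-0.4],0],[[0,0,-0.2],0],[[0,0,0],0],[[0,0,0],0],[[0,0,0],0]]'
```

```text
time_s: 22.4
ee_pos: [0.4724, -0.2557, 0.0772]
eef_rot: [3.141, -0.0, 1.412]
force: [0.5, 0.2, -4.3]
grip_width: 0.043
grip_force: 30.0
time_s: 23.15
ee_pos: [0.4724, -0.256, 0.0127]
eef_rot: [3.141, 0.0, 1.412]
force: [0.5, -0.0, -4.9]
grip_width: 0.0431
grip_force: 30.0
```

```bash
python3 -m pendant '[[[0,0,-0.15],0],[[0,0,0],0],[[0,0,0],0],[[0,0,0],0],[[0,0,0],0]]' 0.7 && python3 -m pendant '[[[0,0,1],0],[[0,0,2.5],0],[[0,0,3],0],[[0,0,2],0],[[1.64,1.87,0],-0.112],[[1.64,1.87,0],-0.112],[[1.64,1.87,0],-0.112],[[1.64,1.87,0],-0.112],[[1.64,1.87,0],-0.112],[[1.64,1.87,0],-0.112],[[1.64,1.87,0],-0.113],[[1.64,1.87,0],0],[[1.64,1.87,0],0],[[1.6,1.87,0],0],[[0,0,0],0],[[0,0,0],0]]' && python3 - <<'E'
from h import *
c=ctrl.camera("top");s=ctrl.camera("side")
a=c["color"][140:260,340:460];b=s["color"][190:340,290:440]
cv2.imwrite("pics/p3.png",np.hstack([cv2.resize(i,(396,396),interpolation=2) for i in(a,b)])[:,:,::-1])
E
```

```text
time_s: 23.57
ee_pos: [0.4722, -0.2559, 0.0107]
eef_rot: [3.141, 0.0, 1.412]
force: [0.1, -0.6, -0.9]
grip_width: 0.0657
grip_force: 0.0
time_s: 24.9
ee_pos: [0.6359, -0.068, 0.0958]
eef_rot: [3.142, 0.0, 0.628]
force: [-0.0, 0.1, 0.2]
grip_width: 0.0658
grip_force: 0.0
```

View pics/p3.png

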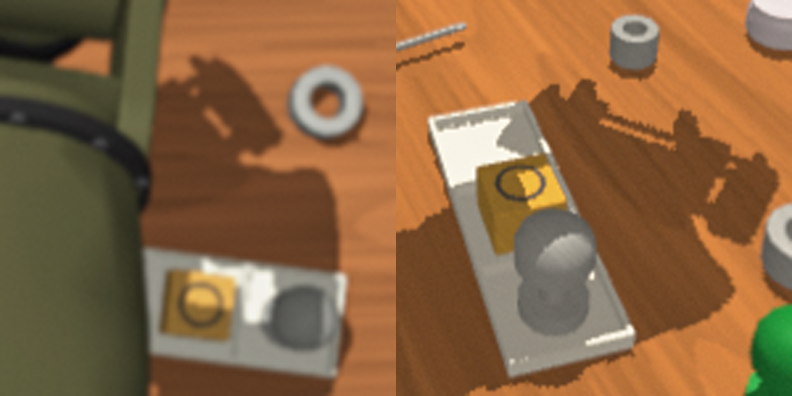

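The block is flat in the middle bay, at crop left (200,305). The stake is upright in the end bay at left (303,315). Now the small ring.

```bash
python3 -m pendant '[[[0,-0.1,-2],0],[[0,0,-3],0],[[0,0,-3],0],[[0,0,-1.8],0],[[0,0,-0.8],0],[[0,0,-0.3],0],[[0,0,0],0],[[0,0,0],0]]' && python3 -m pendant '[[[0,0,0],0],[[0,0,0],0],[[0,0,0],0],[[0,0,0],0],[[0,0,0],0],[[0,0,0],0],[[0,0,0],0],[[0,0,0],0]]' 0 25
```

```text
time_s: 25.67
ee_pos: [0.6363, -0.0703, -0.012]
eef_rot: [3.14, -0.001, 0.626]
force: [0.9, 1.0, 0.7]
grip_width: 0.0655
grip_force: 0.0
time_s: 26.33
ee_pos: [0.6357, -0.0698, -0.0133]
eef_rot: [3.141, -0.0, 0.627]
force: [-2.4, 0.3, 4.7]
grip_width: 0.0361
grip_force: 25.0
```

```bash
python3 -m pendant '[[[0,0,1],0],[[0,0,2],0],[[0,0,2.5],0],[[0,0,2.5],0],[[-1.2,-0.5,0],0],[[-2.2,-0.85,0],0],[[-2.2,-0.85,0],0],[[-2.2,-0.85,0],0],[[-2.2,-0.85,0],0],[[-2.2,-0.85,0],0],[[-2,-0.65,0],0],[[0,0,0],0],[[0,0,0],0],[[0,0,0],0]]' && python3 -m pendant '[[[0,0,-2],0],[[0,0,-2.5],0],[[0,0,-1.5],0],[[0,0,-0.8],0],[[0,0,-0.4],0],[[0,0,-0.2],0],[[0,0,-0.1],0],[[0,0,0],0],[[0,0,0],0]]'
```

```text
time_s: 27.5
ee_pos: [0.4943, -0.1238, 0.067]
eef_rot: [3.141, -0.001, 0.627]
force: [0.4, -0.1, -0.4]
grip_width: 0.0364
grip_force: 25.0
time_s: 28.25
ee_pos: [0.4941, -0.1239, -0.0079]
eef_rot: [3.141, -0.001, 0.627]
force: [0.6, 0.1, -1.1]
grip_width: 0.0359
grip_force: 25.0
```

Release, lift, and move clear so both trays are in view.

```bash
python3 -m pendant '[[[0,0,-0.1],0],[[0,0,0],0],[[0,0,0],0],[[0,0,0],0]]' 0.47 && python3 -m pendant '[[[0,0,0.5],0],[[0,0,2],0],[[0,0,3],0],[[0,0,3],0],[[0,0,3],0],[[-2,-3,1],0],[[-2,-3,1],0],[[-2,-3,1],0],[[-2,-3,1],0],[[-2,-3,0],0],[[-1,-3,0],0],[[-1,-3,0],0],[[-1,-3,0],0],[[-1,-3,0],0],[[-1,-3,0],0],[[-1,-3,0],0],[[-1,-3,0],0],[[0,0,0],0],[[0,0,0],0]]' && python3 - <<'E'
from h import *
c=ctrl.camera("top");s=ctrl.camera("side")
a=c["color"][140:280,170:470];b=s["color"][110:350,230:470]
cv2.imwrite("pics/p4.png",np.vstack([cv2.resize(a,(600,280),interpolation=2),cv2.copyMakeBorder(cv2.resize(b,(310,310),interpolation=2),0,0,0,290,0)])[:,:,::-1])
E
```

```text
time_s: 28.58
ee_pos: [0.4937, -0.1239, -0.0093]
eef_rot: [3.141, -0.0, 0.627]
force: [-0.4, -0.9, -0.5]
grip_width: 0.0441
grip_force: 0.0
time_s: 30.17
ee_pos: [0.3229, -0.4845, 0.1453]
eef_rot: [-3.141, -0.0, 0.625]
force: [-0.4, 0.4, -0.6]
grip_width: 0.0441
grip_force: 0.0
```

View pics/p4.png

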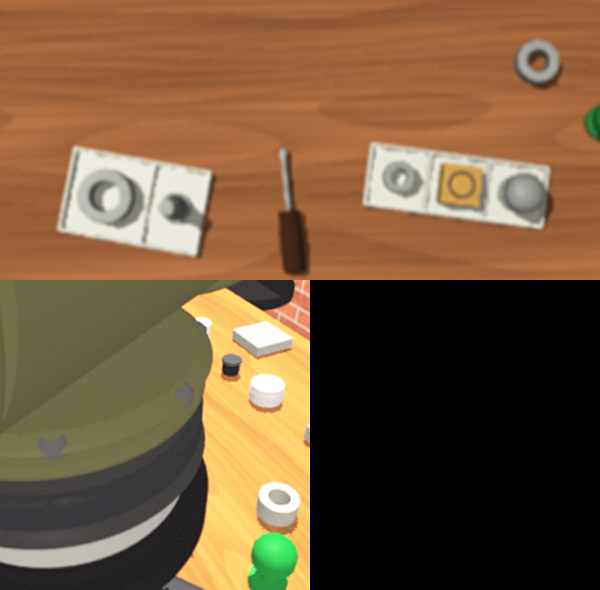

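The top view shows all five pieces in their own bays: large ring (108,197), plug (172,207), small ring (400,179), block (462,185) and stake (523,193). The middle ring is untouched at (538,62). Handing in.

```bash
python3 -c "
from station import ctrl
print(ctrl.hand_in())"
```

```text
the job is handed in; nothing more can be done
None
```

Both kits are made up and handed in after about 30 s of robot time: the large ring die and plug are in the two-bay tray, the small ring die, block and stake are in the three-bay tray, and the middle ring die was left where it stood.

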